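Copy a glass stem's length with gauge and sprung stop rod

ROBOT

A 7-joint arm with a two-finger parallel gripper is mounted at the origin on the work surface. World frame = base frame: x ahead of the robot, y to its left, z up, the work surface at z = 0. Lengths are in m, angles in rad, forces in N, time in s.
With the tool pointing down it reaches from about 0.4 to 0.875 m from the base axis. Payload 6.5 kg.
Tool frame: the origin (TCP) lies at the very end of the fingers, on their centre line; the grasp point (between the pads) lies 19 mm behind it; z points along the fingers, x is the direction in which the jaws open and shut, and the axes are right-handed (so a half turn about z gives the same grasp; the last joint's range is limited). The gripper opens to 85 mm and grips with 20 to 120 N. Pads are 22 mm wide; open, the fingers measure 114 mm over their backs; the gripper's body (76 mm by 85 mm) begins 54 mm behind the grasp point. The pads swing forward as they close: fully open they stand 13 mm farther back than shut.
Start: joints at [1.168, 0.536, -0.004, 1.538, 0.003, 1.067, -0.071], TCP at [0.215, -0.613, 0.231] pointing down, gripper open.
Joint ranges: [-2.7, 2.7], [-0.37, 2.16], [-1.27, 1.26], [0.24, 2.4], [-1.31, 4.45], [0.19, 1.91], [-2.76, 2.76]. Speed limits (rad/s): [2.39, 2.39, 3.14, 3.14, 3.14, 3.14, 3.14].

INTERFACE

Orientations are given as a unit quaternion [w, x, y, z].
In Python, from plant import robot, capture, get_calibration, ticket gives the robot as it stands.
- The arm moves only by the tool step_arm, never from a script. Its argument "motion" is one flat list of numbers, 5 for each row, row after row: the shift along the tool's x, y, z in mm, then the turn about the tool's z in degrees, then the gripper command: -1 is shut, 1 is fully open, values between are in proportion. A call has 1 to 10 rows; each row shifts and turns the commanded pose from where the row before left it, along the tool's axes as they then stand; what a row does not reach is not made up. A row lasts 1/12 s, in which the tool goes at most 41.7 mm and 7.16 degrees, less where a joint would pass 70% of its speed; a pose out of reach is approached as far as the arm can. A call is refused whole if a number of a shift passes 41.7 or a number of a turn 7.16, either way. A call with a gripper value outside its range is refused whole. The fingers move at their own pace and stop on an object; "squeeze" is the grip in N (left out, the last holds). Time passes only in rows, so rows that do not move let the fingers close. It gives the time, the measured TCP pose, the force and the opening at its end, in the units of the state.
- robot.observe(): the state, without advancing time (a new reading comes with each control period).
- capture(name): name is "scene" or "top" or "wrist"; returns the picture (480x640x3 uint8, blue, green, red); there is no depth.
- get_calibration(name): a dict with "fovy" (degrees; the focal length in pixels is half the picture's height over the tangent of half this angle, whatever the lens; pixels are square), "cx", "cy" (the principal point, pixels), "R" (3x3) and "t" (3): a world point X has camera coordinates R X + t. Camera axes: x right, y down, z forward; pixel columns grow to the right and rows downward; lengths in m; the calibration is good to about 2 mm. A picture is of the moment at which its call begins: read the wrist's pose just before it. get_calibration takes no time and is no camera call; for the wrist camera it gives the pose at the moment of the call.
- ticket.sign_off(): hands the job in, once; it reports no verdict.
The state is a dict: "time_s": time; "joint_positions": joint angles; "qd": joint speeds; "effort": joint torques, N m; "tool_pos": TCP position; "ee_rot": TCP orientation; "ft_force": force on the tool from outside, world axes, zero at the start; "torque": the same for the moment, N m; "opening": opening from 0.0 (shut) to 1.0 (fully open).
Only numpy, scipy, OpenCV 4.12 (cv2) and the standard library are available. Lean on these libraries where they do the work, as an engineer would, in place of code of your own. Each camera call takes 0.05 s, during which the arm holds its last target. There are 200 camera calls.

TASK

On the length jig, pull the yellow slide gauge out by its tab until its black cross-bar is level with the very tip of the orange-capped glass stem in the clamp, and let go of it (its brake keeps it there). Then pull the telescoping rod out by its blue grip against its spring until its black pointer is level with the gauge's cross-bar, and finish while still gripping it steadily there, so that the next stem can be cut to match. Keep off the glass stem and leave the gauge and the other things on the bench where they are.

Things in the scene. Friction and masses are not known exactly. Their poses are not given: they have to be found in the camera images.
- jig: Fixed grey base plate, 310 x 490 mm, 12 mm thick, on the bench at a varying place and yaw. Its y axis is the direction in which gauge and rod are pulled out; origin on the bench surface. Parallel lanes along y, at jig x = -95 mm (rod), 0 (gauge), +85 mm (glass stem). The fixed housings end at y = -100 mm; beyond it only tab, grip, stem and their pointers stand over the plate.
- gauge: Moving yellow blade of the sprung slide gauge (red housing, top 41 mm above the bench). Origin: centre of its upright tab, 62 mm above the bench; tab 14 x 14 mm (18 x 18 mm on the top 6 mm), top at 80 mm. Axes as the jig; slides along +y only, up to 185 mm, starts 0 to 30 mm out. Pulling takes 8 to 10 N (spring 2 to 4 N, brake 6 N); let go, it stays; it can be pushed back.
- gauge_bar (a point): Rod-side end of the gauge's black cross-bar, 55 mm from the tab. The bar is 4 mm wide, 29 to 32 mm above the bench, lies along jig x on the tab's centre line (level with the tab's centre in y) and reaches 70 mm from the tab towards the stem.
- rod: Moving inner rod of the telescoping rod (steel, 10 mm thick, in a black 20 mm tube, axis 45 mm above the bench). Origin: centre of its blue grip, 16 x 16 mm, from 55 to 101 mm above the bench, on a 10 mm post. Axes as the jig; slides along +y only, up to 185 mm, starts fully in (jig y = -55 mm). Its spring pulls it back: 6 N when in, 0.4 N more per 10 mm; let go, it runs home.
- rod_pointer (a point): Tip of the rod's black pointer, 4 mm wide, 28 to 31 mm above the bench, 36 mm from the grip's centre towards the gauge, level with the grip's centre in jig y. When level with the cross-bar the two ends face each other with a gap of 4 mm.
- stem: Finished glass stem, 8 mm thick, held fast along the jig's y axis in a grey cork-lined clamp, its amber flower behind the clamp. Origin: centre of the end face of its orange end cap (12 mm across, 7 mm long), 45 mm above the bench; axes as the jig. It stands 100 to 180 mm out of the clamp, so the gauge must come 55 to 135 mm out. Fragile: not to be touched.
- tube: Bystander: short steel tube 16 mm thick, 140 mm long, lying on the jig plate between rod tube and gauge housing. Origin under its middle.
- red_flower: Bystander: small red glass flower, about 50 mm wide and 25 mm high, on the jig plate on the far side of the stem. Origin under its centre.
- clear_flower: Bystander: small clear glass flower, about 50 mm wide and 25 mm high, on the bench to the left. Origin under its centre.
- wrench: Bystander: steel adjustable wrench, 230 mm long, 14 mm high, on the bench to the left. Origin under its middle.
- jar: Bystander: green glass jar, 60 mm wide, 80 mm high, on the bench to the left. Origin under its centre.
- paddle: Bystander: spatula with wooden handle, 260 mm long, on the bench to the right. Origin under its middle.
- wood_block: Bystander: wooden block 90 x 60 x 30 mm, on the bench to the right. Origin under its centre.

How it is judged:
On the way, in this order (a step that is already met when the one before it is completed fails the run):
1. the gauge is drawn out level with the stem's orange end, let go, and stays (y of gauge in the frame of stem between -0.006 and 0.006 m and contact force between each of the fingers, the arm and gauge below 0.3 N and linear speed of gauge below 0.005 m/s), for 0.3 s.
2. the gauge still level, the rod is gripped and drawn out level with the gauge's cross-bar, and held still (y of gauge in the frame of stem between -0.006 and 0.006 m and y of rod in the frame of gauge between -0.006 and 0.006 m and contact force between the fingers and rod above 2 N and linear speed of rod below 0.01 m/s and linear speed of gauge below 0.005 m/s), for 1 s.
At the end, for the whole second after the job is handed in: The gauge's cross-bar is within 6 mm of the stem's end along the pull direction, untouched and still; the rod's pointer is within 6 mm of the cross-bar, still (under 10 mm/s) and held by the fingers (over 2 N on the grip) (all of step 2 and contact force between each of the fingers, the arm and gauge below 0.3 N); the arm keeps its last pose, push and grip.
It fails at once if the robot presses on the glass stem (over 2 N) (contact force between any of the arm, the fingers and stem above 2 N).
It fails at once if a bystander is moved by over 20 mm (distance of any of tube, red_flower, clear_flower, wrench, jar, paddle, wood_block from where it was at the start of the episode above 0.02 m).
It also fails if it takes over 61 s, if anything falls off the work surface, if the arm or the gripper's body presses on something with over 40 N, if the wrist force passes 120 N, or if a joint passes its speed limit or range.

## Working session

There is one attempt and no reset: what is moved stays moved. The work goes in short steps, Python scripts to look and compute and a tool call to move; the robot and the scene stay as the last step left them, time stands still between calls to the robot, and variables do not carry over. Pictures are saved under pics/ and viewed, about 8 in all and at most 12, crops included, and the job is handed in when it is done.

Besides the shell and the picture viewer there is one more tool, called by a JSON object that holds its "api" and its "payload", one argument or row to a line. step_arm: Moves the arm, as the interface text tells. Its arguments: {"type":"object","properties":{"motion":{"type":"array","items":{"type":"number"}},"squeeze":{"type":"number"}},"required":["motion"]}

```bash
ls; mkdir -p pics; python3 - <<'E'
from plant import robot,capture,get_calibration
import cv2,numpy as np
print(robot.observe())
for n in("scene","top"):
    cv2.imwrite(f"pics/{n}0.png",capture(n)); c=get_calibration(n); print(n,c)
E
```

```text
pics
{'time_s': 0.0, 'joint_positions': array([ 1.16783294,  0.53718728, -0.00446934,  1.53889134,  0.00259653,
        1.06727724, -0.07121082]), 'qd': array([-0.00047656,  0.0004973 , -0.00084627,  0.00095644,  0.00058714,
        0.00044048,  0.00041445]), 'effort': array([-2.95160180e-05, -5.83397198e+01,  1.04868896e+00, -2.59102982e+01,
        1.22861151e-02,  9.57348326e-03, -1.01832475e-05]), 'tool_pos': array([ 0.21457194, -0.61288524,  0.23039201]), 'ee_rot': array([-4.62499969e-04,  8.15632901e-01, -5.78569096e-01, -7.47151128e-04]), 'ft_force': array([-0.31839971,  0.63772066, -0.41769707]), 'torque': array([-0.04973175,  0.07569647,  0.00334861]), 'opening': 0.9988880560509639}
scene {'fovy': 49.81399451192103, 'cx': 322.31331402231984, 'cy': 232.386309586803, 'R': array([[-0.74282519,  0.66929611, -0.01592007],
       [ 0.5453961 ,  0.59118018, -0.59417934],
       [-0.38827029, -0.45005413, -0.80417502]]), 't': array([ 0.43790685, -0.20495233,  1.65806933])}
top {'fovy': 48.92150019983548, 'cx': 316.7031425469548, 'cy': 240.83921464686898, 'R': array([[-0.02565603, -0.99960081,  0.01183159],
       [-0.9816678 ,  0.02295618, -0.18921241],
       [ 0.18886527, -0.01646913, -0.9818649 ]]), 't': array([-0.0591204 ,  0.53308124,  1.51515029])}
```

View pics/top0.png

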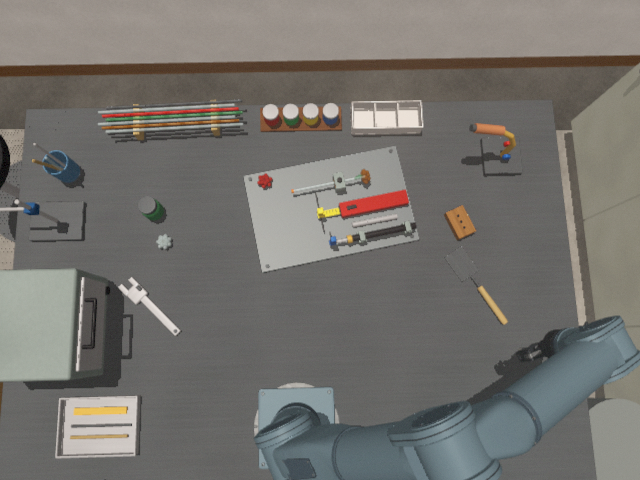

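View pics/scene0.png

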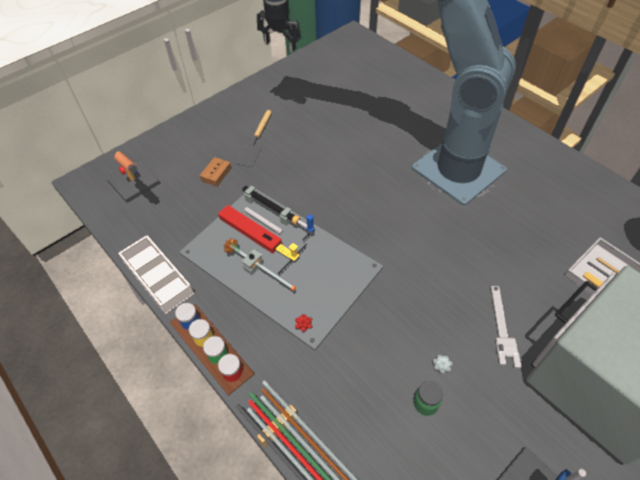

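The top view shows the jig at about (250–415, 150–270), with the pull direction to the left. The yellow tab is at about (321,213), the orange cap at (292,190) and the blue grip at (333,240). The scene view agrees with this.

```bash
cat > h.py <<'E'
import cv2,numpy as np
from plant import robot,capture,get_calibration
def f(c): return 240/np.tan(np.radians(c["fovy"])/2)
def ray(c,p):
    d=np.array([(p[0]-c["cx"])/f(c),(p[1]-c["cy"])/f(c),1.]); R=np.array(c["R"])
    return -R.T@c["t"], R.T@d
def onplane(c,p,z):
    o,d=ray(c,p); return o+d*(z-o[2])/d[2]
def proj(c,X):
    k=np.array(c["R"])@X+c["t"]; return np.array([c["cx"],c["cy"]])+f(c)*k[:2]/k[2]
def tri(c1,p1,c2,p2):
    o,d=ray(c1,p1);q,e=ray(c2,p2); s=np.linalg.lstsq(np.c_[d,-e],q-o,rcond=None)[0]
    a,b=o+s[0]*d,q+s[1]*e; return (a+b)/2,np.linalg.norm(a-b)*1e3
def blobs(im,lo,hi,roi=None,amin=6):
    h=cv2.cvtColor(im,cv2.COLOR_BGR2HSV); m=cv2.inRange(h,np.array(lo),np.array(hi))
    if roi: k=np.zeros_like(m);x0,y0,x1,y1=roi;k[y0:y1,x0:x1]=1;m*=k
    n,l,s,c=cv2.connectedComponentsWithStats(m)
    return m,[(s[i].tolist(),c[i].round(1).tolist()) for i in range(1,n) if s[i][4]>=amin]
COL=dict(yellow=((24,150,120),(34,255,255)),blue=((105,130,50),(125,255,255)),orange=((5,120,120),(18,255,255)))
def jig(o,yaw,P):
    c,s=np.cos(yaw),np.sin(yaw); d=np.array(P[:2])-o; return np.array([c*d[0]+s*d[1],-s*d[0]+c*d[1]])
E
python3 - <<'E'
from h import *
rois=dict(top=(240,140,425,275),scene=(175,180,385,350))
for n in("top","scene"):
    im=cv2.imread(f"pics/{n}0.png"); c=get_calibration(n)
    for k,(a,b) in COL.items(): print(n,k,blobs(im,a,b,rois[n])[1])
    h=cv2.cvtColor(im,cv2.COLOR_BGR2HSV); m=cv2.inRange(h,np.array((0,0,105)),np.array((179,40,185)))
    x0,y0,x1,y1=rois[n]; k=np.zeros_like(m); k[y0-5:y1+5,x0-5:x1+5]=255; m&=k
    cs=max(cv2.findContours(m,0,2)[0],key=cv2.contourArea)
    r=cv2.approxPolyDP(cv2.convexHull(cs),8,True)[:,0]
    P=np.array([onplane(c,p,.012) for p in r.astype(float)])
    print(r.tolist(),P.round(3).tolist(),np.linalg.norm(P-np.roll(P,-1,0),axis=1).round(3),P.mean(0))
    im2=cv2.resize(im[y0:y1,x0:x1],None,fx=4,fy=4,interpolation=2)
    if n=="top": cv2.imwrite("pics/topc.png",im2)
E
```

```text
top yellow [([317, 208, 23, 10, 134], [327.8, 212.1])]
top blue [([330, 237, 6, 6, 26], [332.7, 239.3])]
top orange [([361, 170, 9, 13, 69], [365.4, 175.5])]
[[429, 135], [425, 240], [305, 276], [241, 272], [239, 138]] [[0.873, -0.438, 0.012], [0.534, -0.403, 0.012], [0.432, -0.035, 0.012], [0.449, 0.157, 0.012], [0.875, 0.164, 0.012]] [0.341 0.382 0.193 0.426 0.602] [ 0.63267701 -0.11109832  0.012     ]
scene yellow [([277, 245, 21, 15, 105], [285.7, 251.8]), ([290, 245, 7, 5, 22], [292.8, 247.2])]
scene blue [([307, 215, 7, 17, 94], [309.8, 222.9]), ([192, 315, 6, 6, 11], [195.2, 317.4]), ([181, 322, 10, 7, 37], [185.5, 324.6])]
scene orange [([211, 180, 6, 2, 9], [213.7, 180.3]), ([292, 216, 8, 8, 23], [294.6, 219.6]), ([224, 239, 13, 13, 88], [229.3, 244.4]), ([291, 286, 4, 5, 15], [292.7, 288.1]), ([195, 305, 38, 45, 102], [213.2, 327.4]), ([175, 319, 27, 31, 237], [186.4, 336.5])]
[[389, 175], [389, 354], [239, 354], [170, 320], [170, 175]] [[0.193, -0.125, 0.012], [0.627, 0.288, 0.012], [0.901, 0.037, 0.012], [0.978, -0.159, 0.012], [0.703, -0.598, 0.012]] [0.599 0.371 0.211 0.518 0.695] [ 0.68033893 -0.11150881  0.012     ]
```

View pics/topc.png

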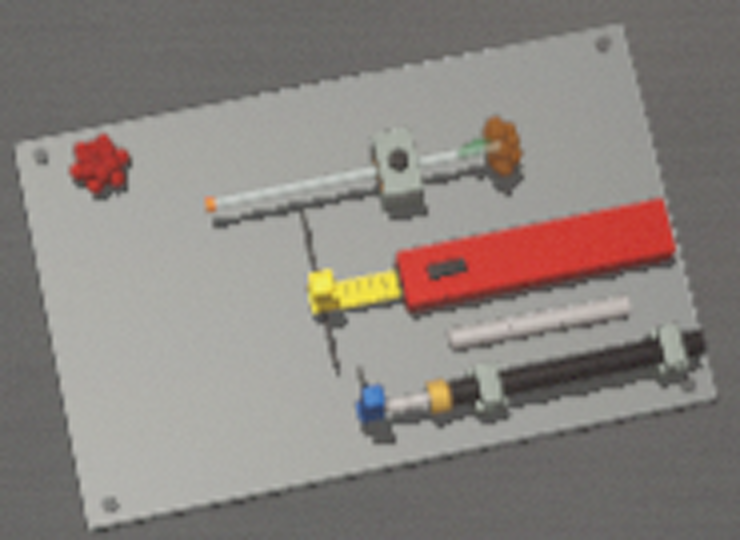

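The crop shows the plate corners at crop pixels (17,143), (622,25), (716,398) and (90,528). The tab top is near (321,278), the grip top near (373,398) and the cap end near (206,204).

```bash
python3 - <<'E'
from h import *
ct,cs=get_calibration("top"),get_calibration("scene")
F=lambda x,y:((x+.5)/4-.5+240,(y+.5)/4-.5+140)
C=[F(17,143),F(622,25),F(716,398),F(90,528)]
P=np.array([onplane(ct,p,.012) for p in C])[:,:2]
print(P.round(4).tolist(),np.linalg.norm(P-np.roll(P,-1,0),axis=1).round(4))
v=(P[0]-P[1])+(P[3]-P[2]); w=(P[0]-P[3])+(P[1]-P[2])
print("yaw",np.degrees(np.arctan2(-v[0],v[1])),np.degrees(np.arctan2(w[1],w[0])))
yaw=np.arctan2(-v[0],v[1]);o=P.mean(0);print("o",o)
# scene corners
S=[(314.5,347),(181,251),(248,185),(382,265)]
print("scene corners",[jig(o,yaw,onplane(cs,p,.012)).round(3).tolist() for p in S])
for nm,p,z in(("tab",F(321,278),.08),("grip",F(373,398),.101),("cap end",F(206,204),.045),("barL",F(303,212),.032),("barR",F(338,374),.032),("ptr",F(360,370),.031)):
    X=onplane(ct,p,z); print(nm,X.round(4),"jig",(jig(o,yaw,X)*1e3).round(1))
print("scene cap",(jig(o,yaw,onplane(cs,(292.7,288.1),.045))*1e3).round(1))
print("blue tri",tri(ct,(332.7,239.3),cs,(309.8,222.9)))
E
```

```text
[[0.7519, 0.1486], [0.8387, -0.3284], [0.5371, -0.3842], [0.4486, 0.0937]] [0.4849 0.3068 0.486  0.3082]
yaw 10.405240900352533 10.36285851817249
o [ 0.64406871 -0.11758563]
scene corners [[0.153, 0.244], [0.153, -0.238], [-0.147, -0.255], [-0.151, 0.243]]
tab [ 0.6209 -0.0835  0.08  ] jig [-16.6  37.7]
grip [ 0.5258 -0.118   0.101 ] jig [-116.4   21. ]
cap end [0.6896 0.0013 0.045 ] jig [ 66.3 108.7]
barL [ 0.6855 -0.0723  0.032 ] jig [48.9 37.1]
barR [ 0.5583 -0.0955  0.032 ] jig [-80.3  37.2]
ptr [ 0.5612 -0.1122  0.031 ] jig [-80.5  20.3]
scene cap [ 68.9 106.5]
blue tri (array([ 0.53057416, -0.11798138,  0.06987576]), np.float64(2.480551682611281))
```

Plate size (308 x 486 mm), yaw 10.4° and lane offsets all fit the given dimensions. The gauge needs about 71 mm of pull. I'll turn the tool so its x axis lies along −(jig y), then move over the tab.

{"api": "step_arm", "payload": {
  "motion": [0,0,0,4.5,1,0,0,0,4.4,1,-26,-29,0,0,1,-26,-29,0,0,1,-26,-29,0,0,1,-26,-29,0,0,1,-26,-29,0,0,1,-26,-29,0,0,1,-26,-29,0,0,1,-26,-29,0,0,1]
}}

```text
time_s: 0.93
tool_pos: [0.4061, -0.3652, 0.2311]
ee_rot: [0.0, 0.768, -0.64, -0.0]
ft_force: [0.4, -0.7, 0.1]
opening: 0.994
```

{"api": "step_arm", "payload": {
  "motion": [-26,-29,0,0,1,-26,-29,0,0,1,-26,-29,0,0,1,-26,-29,0,0,1,-26,-29,0,0,1,-26,-29,0,0,1,-26,-29,0,0,1,-26,-29,0,0,1,-26,-29,0,0,1,0,0,0,0,1]
}}

```text
time_s: 1.77
tool_pos: [0.6236, -0.0794, 0.2309]
ee_rot: [-0.003, 0.772, -0.636, -0.001]
ft_force: [-0.2, 1.2, -0.1]
opening: 1.001
```

```bash
python3 - <<'E'
from h import *
s=robot.observe();c=get_calibration("wrist");im=capture("wrist");cv2.imwrite("pics/w1.png",im)
np.save("w1.npy",c,allow_pickle=True)
print(s["tool_pos"],s["ee_rot"],c)
E
```

```text
[ 0.62363408 -0.07944078  0.23089983] [-0.00312992  0.77174032 -0.63592924 -0.00104356] {'fovy': 64.08289944851984, 'cx': 318.17950263496954, 'cy': 237.09772303484118, 'R': array([[ 0.19038458, -0.98169642, -0.00508519],
       [-0.92987434, -0.18199059,  0.31970789],
       [-0.31478155, -0.05613887, -0.94750251]]), 't': array([-0.19511728,  0.52421086,  0.57307789])}
```

View pics/w1.png

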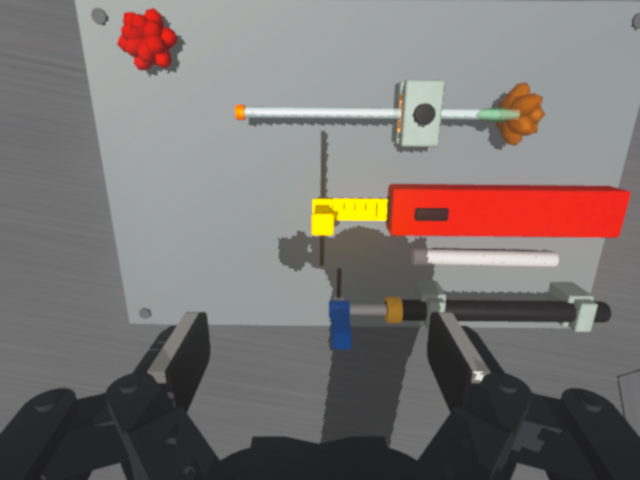

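Wrist view: cap end at about (235,112), bar ends at (323,131) and (322,265), pointer tip at (339,268), tab head at (312–334, 213–235) and grip top near (341,340).

```bash
cat >> h.py <<'E'
o0=np.array([.64407,-.11759]); yaw0=np.radians(10.4)
def pl(c,p,z): return (jig(o0,yaw0,onplane(c,p,z))*1e3).round(1)
E
python3 - <<'E'
from h import *
c=np.load("w1.npy",allow_pickle=True).item(); im=cv2.imread("pics/w1.png")
for k,(a,b) in COL.items(): print(k,blobs(im,a,b,(120,20,640,360),30)[1])
g=cv2.cvtColor(im,6)
print("bar row150",g[150,312:335],"row 255",g[255,312:335]); print("ptr row 285",g[285,328:350]); print("cap row",cv2.cvtColor(im,40)[112,225:250].tolist())
for nm,p,z in(("capend",(234.5,112.5),.045),("barfar",(323.3,131),.032),("bar150",(323.3,150),.032),("barnear",(322,265),.032),("ptr",(339,268),.031),("ptr2",(339,285),.031),("tab",(323,224),.08),("grip",(341.5,340),.101),("redhousing front",(388.5,212),.041)):
    print(nm,pl(c,p,z))
print("tool",(jig(o0,yaw0,robot.observe()["tool_pos"])*1e3))
E
```

```text
yellow [([311, 199, 77, 37, 1926], [345.1, 212.3])]
blue [([330, 301, 22, 49, 902], [340.3, 325.0])]
orange [([503, 83, 41, 62, 1520], [522.2, 112.7]), ([235, 105, 10, 15, 96], [239.4, 112.1]), ([397, 120, 4, 12, 32], [398.6, 125.9]), ([387, 186, 9, 45, 129], [390.4, 207.3])]
bar row150 [161 161 162 161 161 161 161 157 140 108  89  85  86  93 112 139 156 160
 161 161 160 160 160] row 255 [91 91 91 91 91 92 89 81 65 56 58 68 83 90 91 91 92 92 91 92 91 92 92]
ptr row 285 [152 142 124 107  91  87  87  85  74  55  46  48  59  76  84  86  86  86
  86  86  86  85]
cap row [[90, 6, 166], [90, 6, 166], [90, 6, 166], [90, 6, 166], [90, 6, 166], [83, 6, 166], [90, 6, 166], [83, 6, 166], [11, 16, 172], [9, 95, 218], [14, 172, 251], [20, 248, 255], [21, 255, 255], [22, 255, 255], [22, 236, 255], [22, 221, 255], [22, 216, 255], [20, 201, 255], [14, 145, 250], [14, 69, 235], [17, 19, 236], [23, 4, 240], [83, 4, 244], [90, 4, 244], [90, 5, 241]]
capend [ 65.2 111.8]
barfar [50.6 38.9]
bar150 [34.6 38.6]
barnear [-74.4  38.3]
ptr [-77.7  21.8]
ptr2 [-95.9  21.3]
tab [-18.6  38.5]
grip [-112.3   22. ]
redhousing front [-18.4 -20.5]
tool [-15.94277053  37.33010883]
```

{"api": "step_arm", "payload": {
  "motion": [-1.2,2.7,30,0,1,0,0,35,0,1,0,0,35,0,1,0,0,30,0,1,0,0,20,0,1,0,0,15,0,1,0,0,14,0,1,0,0,0,0,1,0,0,0,0,1]
}}

```text
time_s: 2.57
tool_pos: [0.6165, -0.0896, 0.0519]
ee_rot: [0.0, 0.768, -0.64, -0.0]
ft_force: [0.3, 0.1, 0.8]
opening: 1.003
```

```bash
python3 - <<'E'
from h import *
s=robot.observe();c=get_calibration("wrist");im=capture("wrist");cv2.imwrite("pics/w2.png",im)
np.save("w2.npy",c,allow_pickle=True)
print(s["tool_pos"],jig(o0,yaw0,s["tool_pos"])*1e3,s["ft_force"],s["ee_rot"])
E
```

```text
[ 0.6164646  -0.08962269  0.05193349] [-22.10324668  32.49115289] [0.28655653 0.0664464  0.75448166] [ 4.88969318e-04  7.68075406e-01 -6.40359068e-01 -4.41617098e-04]
```

View pics/w2.png

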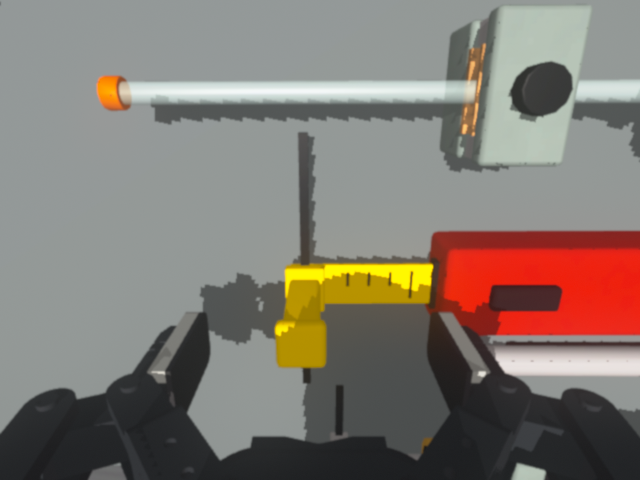

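The tab head is off-centre between the pads, with its top face at about (277–326, 320–367). The cap end is at (97,92) and the bar runs down column ~306.

```bash
python3 - <<'E'
from h import *
c=np.load("w2.npy",allow_pickle=True).item(); im=cv2.imread("pics/w2.png");g=cv2.cvtColor(im,6)
print(g[160,292:320],g[92,90:106])
for nm,p,z in(("capend",(96.5,92.5),.045),("bar top row160",(304.5,160),.032),("barfar",(304,133),.032),("ptr",(339.5,386),.031),("head",(301.5,344),.08),("headL",(277,344),.08),("headR",(326,344),.08),("head far",(301,320),.08)):
    print(nm,pl(c,p,z))
E
```

```text
[151 151 151 151 150 141 117  88  77  76  77  77  77  77  75  76  77  84
  86  86  85  93 117 142 151 150 151 151] [152 152 152 152 152 152 160 172 169 166 168 168 170 171 172 173]
capend [ 66.1 114. ]
bar top row160 [39.8 38.6]
barfar [50.8 38.7]
ptr [-77.   21.9]
head [-17.7  38.8]
headL [-17.6  47.4]
headR [-17.7  30.2]
head far [-8.  38.8]
```

{"api": "step_arm", "payload": {
  "motion": [-6.2,-4.2,0,0,1,0,0,0,0,1,0,0,0,0,-1,0,0,0,0,-1,0,0,0,0,-1,0,0,0,0,-1,0,0,0,0,-1,0,0,0,0,-1,0,0,0,0,-1,0,0,0,0,-1],
  "squeeze": 40
}}

```text
time_s: 3.45
tool_pos: [0.62, -0.0824, 0.0524]
ee_rot: [0.0, 0.768, -0.64, 0.0]
ft_force: [-0.7, -0.5, 1.8]
opening: 0.196
```

{"api": "step_arm", "payload": {
  "motion": [0,0,0,0,-1,0,0,0,0,-1]
}}

```text
time_s: 3.62
tool_pos: [0.62, -0.0825, 0.0524]
ee_rot: [0.0, 0.768, -0.64, 0.0]
ft_force: [-0.9, -0.1, 2.5]
opening: 0.196
```

{"api": "step_arm", "payload": {
  "motion": [-5,0,0,0,-1,-10,0,0,0,-1,-10,0,0,0,-1,-10,0,0,0,-1,-10,0,0,0,-1,-10,0,0,0,-1,-10,0,0,0,-1,-5,0,0,0,-1,0,0,0,0,-1,0,0,0,0,-1]
}}

```text
time_s: 4.45
tool_pos: [0.6074, -0.0149, 0.0524]
ee_rot: [0.001, 0.768, -0.64, 0.001]
ft_force: [0.3, -4.4, 1.9]
opening: 0.197
```

```bash
python3 - <<'E'
from h import *
s=robot.observe();c=get_calibration("wrist");im=capture("wrist");cv2.imwrite("pics/w3.png",im)
np.save("w3.npy",c,allow_pickle=True)
print(s["tool_pos"],jig(o0,yaw0,s["tool_pos"])*1e3,s["ft_force"],s["opening"])
E
```

```text
[ 0.60739488 -0.01489845  0.05235146] [-17.53481291 107.62504432] [ 0.28046612 -4.35582682  1.88164687] 0.19678300250593148
```

View pics/w3.png

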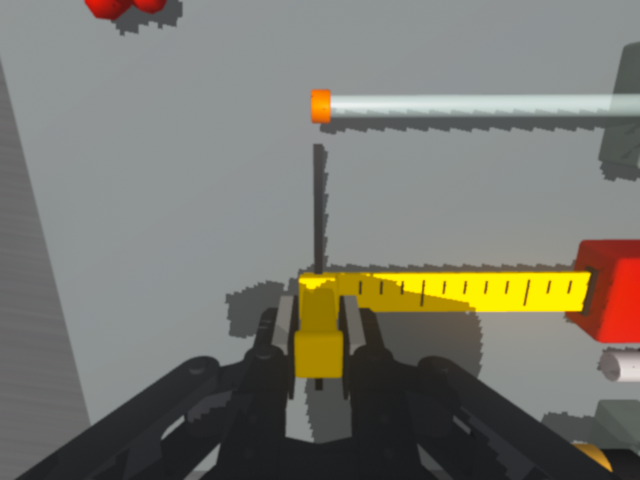

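The gauge is gripped and drawn out, with the bar at col ~318 and the cap end at col ~311. About 2–3 mm still to go; computing it.

```bash
python3 - <<'E'
from h import *
c=np.load("w3.npy",allow_pickle=True).item(); im=cv2.imread("pics/w3.png");g=cv2.cvtColor(im,6)
print(g[170,308:332],g[225,308:332]);print(cv2.cvtColor(im,40)[106,303:320,1])
for z in(.039,.045,.051): print(z,pl(c,(310.5,106),z))
for nm,p in(("barL170",(313.5,170)),("barR170",(322,170)),("barL225",(314,225)),("barR225",(323,225))): print(nm,pl(c,p,.032))
E
```

```text
[145 146 145 144 135 112  82  71  70  70  70  70  69  71  75  87 113 138
 145 145 145 145 145 145] [145 144 144 144 140 120  81  61  59  59  59  60  59  61  69  79  82  89
 113 137 144 145 144 145]
[  5   5   5   5   5   5   5  68 167 239 255 255 255 255 255 255 252]
0.039 [ 65.9 110.8]
0.045 [ 65.9 110.7]
0.051 [ 65.9 110.7]
barL170 [ 40.1 109.9]
barR170 [ 40.1 106.3]
barL225 [ 15.7 109.8]
barR225 [ 15.7 105.8]
```

{"api": "step_arm", "payload": {
  "motion": [-2.6,0,0,0,-1,0,0,0,0,-1,0,0,0,0,-1,0,0,0,0,0.2,0,0,0,0,0.2,0,0,0,0,0.2,0,0,0,0,0.2,0,0,0,0,0.2]
}}

```text
time_s: 5.17
tool_pos: [0.6069, -0.01, 0.0522]
ee_rot: [-0.0, 0.768, -0.64, -0.0]
ft_force: [0.1, -0.6, 0.5]
opening: 0.595
```

```bash
cat >> h.py <<'E'
def edge(v,x0,lo=True):
    d=np.diff(v.astype(float)); i=np.argmin(d) if lo else np.argmax(d)
    w=slice(max(i-2,0),i+3); e=np.clip(d[w]*(-1 if lo else 1),0,None); return x0+.5+(np.arange(len(d))[w]*e).sum()/e.sum()
E
python3 - <<'E'
from h import *
s=robot.observe();c=get_calibration("wrist");im=capture("wrist");cv2.imwrite("pics/w4.png",im);g=cv2.cvtColor(im,6)
print(s["tool_pos"],jig(o0,yaw0,s["tool_pos"])*1e3,s["ft_force"],s["opening"])
sat=cv2.cvtColor(im,40)[:,:,1]
e=edge(sat[106,290:325],290,False); print("cap",e,pl(c,(e,106),.045))
for r in(160,170,190,210,225,240): b=edge(g[r,295:325],295); print("bar",r,b,pl(c,(b,r),.032)-[0,2])
E
```

```text
[ 0.60689448 -0.01003649  0.0521757 ] [-17.14931202 112.4974555 ] [ 0.08352251 -0.55464955  0.46954665] 0.595182394415354
cap 323.4473684210526 [ 66.2 110.9]
bar 160 321.1338028169014 [ 44.7 109.7]
bar 170 321.11333333333334 [ 40.5 109.7]
bar 190 321.12025316455697 [ 31.9 109.6]
bar 210 321.1265060240964 [ 23.  109.6]
bar 225 321.13529411764705 [ 16.1 109.6]
bar 240 321.1235294117647 [  9.  109.6]
```

Released: the bar centre is within about 1.2 mm of the cap end, both measured in the same view. Next the rod: up, across, then a check before descending.

{"api": "step_arm", "payload": {
  "motion": [0,0,-15,0,0.2,0,0,-30,0,0.2,0,0,-30,0,0.2,0,0,-25,0,0.2,22,23,0,0,0.2,23,24,0,0,0.2,23,24,0,0,0.2,22.8,24.6,0,0,0.2,0,0,0,0,0.2,0,0,0,0,0.2]
}}

```text
time_s: 6.05
tool_pos: [0.5281, -0.1194, 0.1524]
ee_rot: [0.0, 0.767, -0.642, 0.0]
ft_force: [1.0, 0.6, 0.5]
opening: 0.599
```

{"api": "step_arm", "payload": {
  "motion": [0,0,0,0,0.2,0,0,0,0,0.2]
}}

```text
time_s: 6.22
tool_pos: [0.5301, -0.1159, 0.1524]
ee_rot: [-0.001, 0.769, -0.639, 0.0]
ft_force: [-0.4, -0.0, -0.4]
opening: 0.599
```

```bash
python3 - <<'E'
from h import *
s=robot.observe();c=get_calibration("wrist");im=capture("wrist");cv2.imwrite("pics/w5.png",im)
np.save("w5.npy",c,allow_pickle=True)
print(s["tool_pos"],jig(o0,yaw0,s["tool_pos"])*1e3,s["opening"])
m,b=blobs(im,*COL["blue"],None,60);print(b)
E
```

```text
[ 0.53012381 -0.1159267   0.1523931 ] [-111.77396704   22.20544438] 0.5985771786896702
[([305, 226, 30, 56, 1523], [319.4, 253.6])]
```

View pics/w5.png

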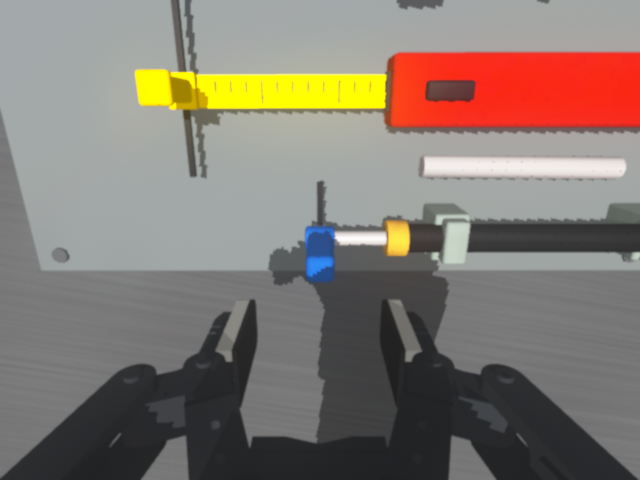

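The grip is centred between the pads, with its top face at about (307–334, 257–282). The gauge tab is at (153,87) and well clear.

```bash
python3 - <<'E'
from h import *
c=np.load("w5.npy",allow_pickle=True).item()
for p in((320,269),(307,281),(334,281),(320,281.5)): print(p,pl(c,p,.101))
print("ptr",pl(c,(320.5,181),.031))
E
```

```text
(320, 269) [-113.4   21.6]
(307, 281) [-120.7   28.9]
(334, 281) [-120.7   13.8]
(320, 281.5) [-121.    21.6]
ptr [-77.5  21.1]
```

{"api": "step_arm", "payload": {
  "motion": [0,0,10,0,0.2,0,0,20,0,0.2,0,0,20,0,0.2,0,0,20,0,0.2,0,0,12,0,0.2,0,0,6,0,0.2,0,0,0,0,0.2,0,0,0,0,0.2]
}}

```text
time_s: 6.93
tool_pos: [0.5297, -0.1172, 0.0644]
ee_rot: [-0.0, 0.768, -0.64, 0.0]
ft_force: [0.3, 0.4, 0.8]
opening: 0.599
```

{"api": "step_arm", "payload": {
  "motion": [0,1,0,0,-1,0,0,0,0,-1,0,0,0,0,-1,0,0,0,0,-1,0,0,0,0,-1,0,0,0,0,-1,0,0,0,0,-1,0,0,0,0,-1],
  "squeeze": 60
}}

```text
time_s: 7.6
tool_pos: [0.5288, -0.1171, 0.0653]
ee_rot: [-0.0, 0.768, -0.64, 0.0]
ft_force: [-2.4, 2.3, 6.4]
opening: 0.18
```

{"api": "step_arm", "payload": {
  "motion": [-5,0,0,0,-1,-12,0,0,0,-1,-12,0,0,0,-1,-12,0,0,0,-1,-12,0,0,0,-1,-12,0,0,0,-1,-12,0,0,0,-1,-6,0,0,0,-1,-3,0,0,0,-1,0,0,0,0,-1]
}}

```text
time_s: 8.43
tool_pos: [0.5135, -0.0353, 0.0652]
ee_rot: [0.001, 0.768, -0.641, 0.002]
ft_force: [0.5, -9.3, 5.0]
opening: 0.178
```

{"api": "step_arm", "payload": {
  "motion": [0,0,0,0,-1,0,0,0,0,-1]
}}

```text
time_s: 8.6
tool_pos: [0.5137, -0.0363, 0.0653]
ee_rot: [0.001, 0.768, -0.641, 0.002]
ft_force: [-1.1, -9.0, 5.3]
opening: 0.18
```

```bash
python3 - <<'E'
from h import *
s=robot.observe();c=get_calibration("wrist");im=capture("wrist");cv2.imwrite("pics/w6.png",im)
np.save("w6.npy",c,allow_pickle=True)
print(s["tool_pos"],jig(o0,yaw0,s["tool_pos"])*1e3,s["opening"],s["ft_force"])
E
```

```text
[ 0.51373963 -0.03632051  0.06526954] [-113.51853799  103.46148127] 0.1802526077871475 [-1.07109763 -9.0120204   5.3255335 ]
```

View pics/w6.png

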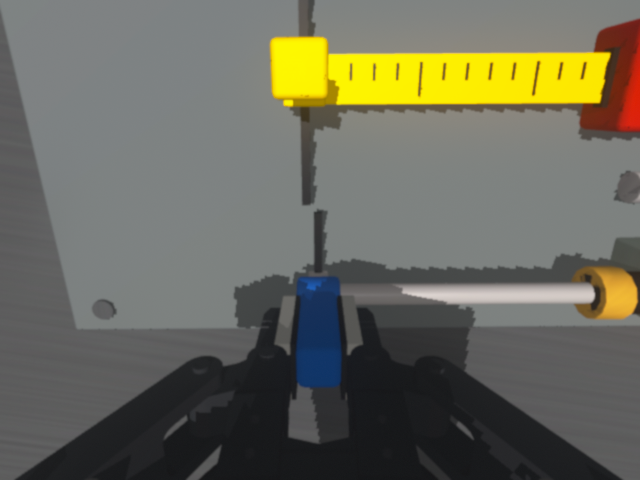

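The pointer (left edge ~col 315) is still short of the bar (~col 302) by about 5 mm.

```bash
cat > m.py <<'E'
from h import *
def meas(c,im):
    g=cv2.cvtColor(im,6)
    for r in(150,175,190): b=edge(g[r,285:330],285); print("bar",r,round(b,1),pl(c,(b,r),.032)-[0,2])
    for r in(222,240,258): b=edge(g[r,285:330],285); print("ptr",r,round(b,1),pl(c,(b,r),.031)-[0,2])
if __name__=="__main__": meas(np.load("w6.npy",allow_pickle=True).item(),cv2.imread("pics/w6.png"))
E
python3 m.py
```

```text
bar 150 300.6 [-48.9 109.5]
bar 175 301.1 [-60.2 109.4]
bar 190 301.6 [-67.2 109.3]
ptr 222 313.6 [-83.1 103.9]
ptr 240 313.6 [-92.3 103.9]
ptr 258 313.8 [-101.8  103.9]
```

{"api": "step_arm", "payload": {
  "motion": [-3,0,0,0,-1,-2.6,0,0,0,-1,0,0,0,0,-1,0,0,0,0,-1,0,0,0,0,-1,0,0,0,0,-1,0,0,0,0,-1,0,0,0,0,-1,0,0,0,0,-1,0,0,0,0,-1]
}}

```text
time_s: 9.48
tool_pos: [0.5127, -0.031, 0.0653]
ee_rot: [0.001, 0.767, -0.641, 0.002]
ft_force: [0.3, -9.3, 5.3]
opening: 0.179
```

{"api": "step_arm", "payload": {
  "motion": [0,0,0,0,-1,0,0,0,0,-1,0,0,0,0,-1,0,0,0,0,-1,0,0,0,0,-1,0,0,0,0,-1,0,0,0,0,-1]
}}

```text
time_s: 10.07
tool_pos: [0.5127, -0.031, 0.0653]
ee_rot: [0.001, 0.767, -0.641, 0.002]
ft_force: [0.5, -9.2, 5.2]
opening: 0.177
```

```bash
python3 - <<'E'
from m import *
s=robot.observe();c=get_calibration("wrist");im=capture("wrist");cv2.imwrite("pics/w7.png",im)
print(s["tool_pos"],s["opening"],s["ft_force"],s["time_s"]); meas(c,im)
ct=get_calibration("top");t=capture("top");cv2.imwrite("pics/top7.png",t)
v=np.hstack([im,np.zeros((480,4,3),np.uint8)]); z=cv2.resize(t[160:270,240:400],None,fx=4,fy=4,interpolation=2)
h=cv2.resize(im,(560,420)); cv2.imwrite("pics/both.png",z)
E
```

```text
[ 0.51273224 -0.0309975   0.06526957] 0.17708277866854394 [ 0.49271531 -9.16745988  5.17006371] 10.0667
bar 150 312.5 [-48.9 109.5]
bar 175 312.8 [-60.2 109.4]
bar 190 313.1 [-67.2 109.3]
ptr 222 313.6 [-83.1 109.3]
ptr 240 313.6 [-92.3 109.3]
ptr 258 313.8 [-101.8  109.3]
```

View pics/w7.png

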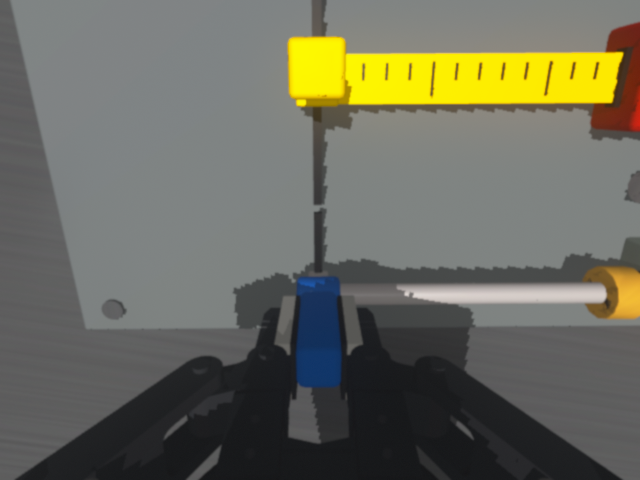

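View pics/both.png

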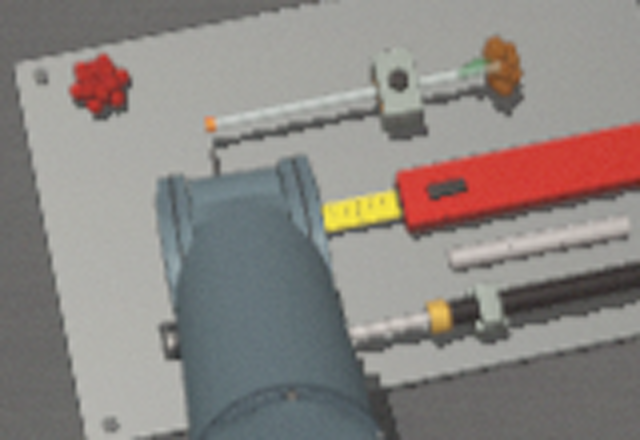

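The pointer and the bar face each other across the gap, both at col ~313. The top view shows the bar's far end in line with the cap end, as well as it can be seen past the arm. I'll hold a little longer, then hand in.

{"api": "step_arm", "payload": {
  "motion": [0,0,0,0,-1,0,0,0,0,-1,0,0,0,0,-1,0,0,0,0,-1,0,0,0,0,-1,0,0,0,0,-1]
}}

```text
time_s: 10.67
tool_pos: [0.5127, -0.031, 0.0653]
ee_rot: [0.001, 0.767, -0.641, 0.002]
ft_force: [0.2, -9.3, 5.6]
opening: 0.178
```

```bash
python3 -c "
from plant import ticket; print(ticket.sign_off())"
```

```text
the job is handed in; nothing more can be done
None
```

I pulled the gauge out about 71 mm until it was level with the stem's end and let it go. Then I pulled the rod out about 88 mm to the gauge's cross-bar and handed in at about 10.7 s, still gripping it. Sign-off gave no verdict.

**Last checks, from the wrist camera (distances along the pull direction):**
- **Gauge:** after release, the cross-bar was about 1.2 mm short of the stem's cap end. It still measured the same (109.3–109.5 mm against 109.6 mm) once the rod was in place.
- **Rod:** the pointer was level with the cross-bar to within about 0.2 mm. The tool held still from about 9.5 s to the end, against about 9 N of spring pull.
- **Disagreement:** early readings of the cap end from other views ran from 108.7 to 114.0 mm. The 114.0 was a slanted view of the cap. The close view from nearly above gave 110.7–110.9 mm, which I used.
- **Not fully checked:** the last top view was partly blocked by the arm, so it only roughly confirmed the cross-bar against the cap. I never commanded a move near the stem or the bystanders, but I didn't measure their positions again at the end.

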